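Check a jar lid with the spring-foot gauge

TASK

Check the preserving-jar lid: take it off its sloping rest and lay it rim down, red spot up, flat in the round nest of the grey check stand, and let go of it. Then draw the blue spring-foot gauge out of its leaning holder and press its foot lightly on the lid's red spot, gauge upright and the spring about half way in; finish like that, still holding the gauge there. Never press hard on the lid, and leave the other things on the worktop where they are.

Things in the scene. Friction and masses are not known exactly. Their poses are not given: they have to be found in the camera images.
- lid: Brass-coloured jar lid, a hollow round cap 56 mm across and 16 mm tall (wall 2.5 mm, 40 g), white top with a red spot. Origin at the centre of its open rim face; +z out through the closed top; the red spot lies toward its +x. At the start it rests on lid_rest, sloping 30 degrees, top facing up and toward the rest's low side, its +x up the slope.
- lid_spot (a point): Centre of the red spot (14 mm across) on the lid's top face, 12 mm from the lid's axis, at [0.012, 0, 0.016] in the lid's frame.
- lid_rest: Small fixed wooden easel for the lid: base 84 x 50 x 6 mm and a 34 mm wide plate sloping 30 degrees, low toward its own -x, with a lip 10 mm high along the low edge. Origin under the centre of its base. The lid overhangs the plate by 11 mm on each side (its own +y and -y); lid centre 40 mm above the worktop.
- nest: Fixed grey check stand, a plate 92 x 92 x 14 mm with a round nest in its middle, 62 mm across and 6 mm deep. Origin under its centre. A seated lid stands 10 mm out of it.
- nest_floor (a point): Centre of the nest's floor, 8 mm above the worktop; the seated lid's origin is here.
- holder: Fixed gauge holder: dark base 86 x 76 x 8 mm, two cheeks and a grey plate 64 x 66 x 24 mm with a 20 mm square through hole, leaning 20 degrees so that the gauge's head leans to the holder's own -x. Centre of the hole's upper mouth 75 mm above the worktop. Origin under the centre of the base.
- gauge: Spring-foot gauge, 138 mm long, 120 g: black rubber foot 8 mm across at the bottom, steel shank 18 mm square (22 to 60 mm from the foot's tip), black collar 30 mm square (60 to 65 mm) that rests on the holder's plate, blue handle 22 mm square (65 to 135 mm), to be gripped. Origin at the tip of the foot when fully out, +z up the handle, x and y square to the handle's sides. It comes out of the holder along its own +z: 40 mm frees the shank, 60 mm frees the foot too.
- foot_tip (a point): Centre of the foot's end face, moving with the foot; it touches the spot.
- gauge_foot (a joint): How far the foot is pushed into the gauge: 0 fully out, 0.012 m fully in. Spring of 500 N/m, no preload: half way in, 0.006, is 3 N; 6 N pushes it fully in.
- tea_light: Bystander: small candle in a metal cup, 38 mm across, 15 mm tall. Origin at the centre of its underside.
- lime_2: Bystander: green lime, about 50 x 44 x 43 mm. Origin at its underside.
- tomato_tin: Bystander: short food tin, 76 mm across, 58 mm tall. Origin at the centre of its underside.
- lemon_0: Bystander: yellow lemon, about 82 x 58 x 57 mm. Origin at its underside.
Mind the look-alikes: they are no part of the job. There is more than one size of the gauge; the one meant has the size given above. What is shaped like the holder but pink is not meant.

How it is judged:
On the way, in this order (a step that is already met when the one before it is completed fails the run):
1. the lid lies rim down in the nest, let go, while the gauge is still in its holder (horizontal distance between lid and nest_floor below 0.0045 m and z of lid in the frame of nest_floor below 0.003 m and angle between lid's own z axis and vertical below 0.08 rad and contact force between the fingers and lid below 0.1 N and distance of gauge from where it was at the start of the episode below 0.02 m), for 0.2 s.
2. the gauge is drawn out of the holder (distance between gauge and holder above 0.075 m and contact force between the fingers and gauge above 1 N and contact force between gauge and holder below 0.1 N), for 0.1 s.
At the end, for the whole second after the job is handed in: Lid rim down in the nest (within 4.5 mm of centre, 3 mm of floor, 0.08 rad of level); fingers hold the gauge still, upright within 0.12 rad, foot within 7 mm of the spot's centre, spring 2.5 to 10 mm in, 1 to 5.2 N on the lid; gauge clear of nest and holder, fingers clear of the lid (horizontal distance between lid and nest_floor below 0.0045 m and z of lid in the frame of nest_floor below 0.003 m and angle between lid's own z axis and vertical below 0.08 rad and distance between foot_tip and lid_spot below 0.007 m and angle between gauge's own z axis and vertical below 0.12 rad and contact force between gauge and lid between 1 and 5.2 N and value of joint gauge_foot between 0.0025 and 0.01 m and contact force between the fingers and gauge above 1 N and contact force between the fingers and lid below 0.1 N and contact force between gauge and nest below 0.1 N and contact force between gauge and holder below 0.1 N and linear speed of gauge below 0.02 m/s); the arm keeps its last pose, push and grip.
It fails at once if the gauge is pressed hard on the lid (over 10 N) (contact force between gauge and lid above 10 N).
It fails at once if tea_light is displaced by more than 25 mm (distance of tea_light from where it was at the start of the episode above 0.025 m).
It fails at once if lime_2 is displaced by more than 25 mm (distance of lime_2 from where it was at the start of the episode above 0.025 m).
It fails at once if tomato_tin is displaced by more than 25 mm (distance of tomato_tin from where it was at the start of the episode above 0.025 m).
It fails at once if lemon_0 is displaced by more than 25 mm (distance of lemon_0 from where it was at the start of the episode above 0.025 m).
It also fails if it takes over 67 s, if anything falls off the work surface, if the arm or the gripper's body presses on something with over 40 N, if the wrist force passes 120 N, or if a joint passes its speed limit or range.

ROBOT

A 6-joint arm with a two-finger parallel gripper is mounted at the origin on a cart in front of the work surface, level with it; the furniture and walls round the work are solid. World frame = base frame: x ahead of the robot, y to its left, z up, the work surface at z = 0. Lengths are in m, angles in rad, forces in N, time in s.
With the tool pointing down it reaches from about 0.3 to 0.875 m from the base axis. Payload 6.4 kg.
Tool frame: the origin (TCP) lies midway between the tips of the shut fingers; the grasp point (between the pads) lies 19 mm behind it; z points along the fingers, y is the line along which they close (so a half turn about z gives the same grasp; the last joint's range is limited). The gripper opens to 85 mm and grips with 20 to 120 N. Pads are 22 mm wide; open, the fingers measure 114 mm over their backs; the gripper's body (76 mm by 85 mm) begins 54 mm behind the grasp point. The pads swing forward as they close: fully open they stand 13 mm farther back than shut.
Start: joints at [1.034, 0.181, 1.607, -0, 1.354, -0.206], TCP at [0.187, 0.544, 0.231] pointing down, gripper open.
Joint ranges: [-2.99, 2.99], [-0.89, 2.07], [0.3, 2.58], [-1.14, 4.28], [0, 2.63], [-3.12, 3.12]. Speed limits (rad/s): [2.57, 2.57, 3.01, 3.14, 3.14, 3.14].

INTERFACE

Orientations are given as a unit quaternion [w, x, y, z].
In Python, from bench import ctrl gives the robot as it stands. The module is installed in compiled form; this text tells all that it offers.
- The arm moves only by the tool move_arm, never from a script. Its argument "plan" is one flat list of numbers, 6 for each row, row after row: the shift along the world's x, y, z in units of 50 mm (1.0 is 50 mm), then the turn, a rotation vector about the world's x, y, z in rad. A call has 1 to 10 rows; each row is the pose to reach, as a shift and turn from the pose commanded when the call began; what a row does not reach only later rows make up. A row lasts 1/8 s, in which the tool goes at most 62.5 mm and 10.7 degrees, less where a joint would pass 70% of its speed; a pose out of reach is approached as far as the arm can. A call with a gripper value outside its range is refused whole. "grip" is the finger opening in mm, from 0 to 85.4, set as the call begins (left out, the last holds). The fingers move at their own pace and stop on an object; the grip force is fixed at half the most. Time passes only in rows, so rows that repeat a pose let the fingers close. It gives the time, the measured TCP pose, the force, the opening and the grip force at its end, in the units of the state.
- ctrl.get_obs(): the state, without advancing time (a new reading comes with each control period).
- ctrl.camera(name): name is "scene" or "top" or "wrist"; returns a dict with "pixels" (384x512x3 uint8, red, green, blue), "fx", "fy", "cx", "cy" (pixels), "origin" and "attitude" of the camera in the world. Camera axes: x right, y down, z forward; pixel columns grow to the right and rows downward; lengths in m; the calibration is good to about 2 mm. A picture is of the moment at which its call begins. There is no depth.
- ctrl.hand_in(): hands the job in; it is judged then, once.
The state is a dict: "time_s": time; "q": joint angles; "dq": joint speeds; "joint_efforts": joint torques, N m; "eef_pos": TCP position; "eef_rot": TCP orientation; "wrist_force": force on the tool from outside, world axes, zero at the start; "torque": the same for the moment, N m; "opening": opening from 0.0 (shut) to 1.0 (fully open); "grasp_force": force on a finger pad.
Only numpy, scipy, OpenCV 4.12 (cv2) and the standard library are available. Lean on these libraries where they do the work, as an engineer would, in place of code of your own. Each camera call takes 0.05 s, during which the arm holds its last target. There are 200 camera calls.

## Working session

There is one attempt and no reset: what is moved stays moved. The work goes in short steps, Python scripts to look and compute and a tool call to move; the robot and the scene stay as the last step left them, time stands still between calls to the robot, and variables do not carry over. Pictures are saved under pics/ and viewed, at most 10 in all, crops included, and the job is handed in when it is done.

Besides the shell and the picture viewer there is one more tool, called after ">>>" by a JSON object that holds its "api" and its "payload", one argument or row to a line. move_arm: Moves the arm, as the interface text tells. Its arguments: {"type":"object","properties":{"plan":{"type":"array"},"grip":{"type":"number"}},"required":["plan"]}

```bash
mkdir -p pics; cat > h.py <<'E'
import numpy as np, cv2
from scipy.spatial.transform import Rotation as R
from bench import ctrl
def rot(a):
    a=np.array(a,float)
    return a if a.shape==(3,3) else R.from_quat(np.r_[a[1:],a[0]]).as_matrix()
def snap(name,f):
    c=ctrl.camera(name); cv2.imwrite('pics/'+f+'.png',c['pixels'][:,:,::-1])
    np.savez('pics/'+f+'.npz',**{k:np.array(v) for k,v in c.items()}); return c
def load(f): return dict(np.load('pics/'+f+'.npz'))
def px2w(c,u,v,z):
    d=rot(c['attitude'])@np.array([(u-c['cx'])/c['fx'],(v-c['cy'])/c['fy'],1.]); o=np.array(c['origin'])
    return o+d*(z-o[2])/d[2]
def w2px(c,p):
    q=rot(c['attitude']).T@(np.array(p)-c['origin']); return np.array([c['fx']*q[0]/q[2]+c['cx'],c['fy']*q[1]/q[2]+c['cy']])
E
python3 - <<'E'
from h import *
for n in('top','scene'):
    c=snap(n,n+'0'); print(n,c['fx'],c['cx'],c['cy'],c['origin'],c['attitude'])
o=ctrl.get_obs(); print(o['time_s'],o['eef_pos'],o['eef_rot'])
a=[cv2.resize(cv2.imread(f'pics/{n}0.png'),None,fx=1.5,fy=1.5) for n in('top','scene')]
for n,i in zip(('top','scene'),a): cv2.imwrite(f'pics/{n}0b.png',i)
E
```

```text
top 372.42074321985945 248.01299086004488 196.8697547495889 [ 0.30770065 -0.03659294  1.04632396] [-0.03723549  0.70705932 -0.7057291   0.02504149]
scene 391.9253414995828 250.22649339094687 187.60964400135086 [-0.45551091 -0.37787648  0.58935653] [-0.42533755  0.7054488  -0.49308822  0.27981059]
0.1 [0.18648525 0.54338646 0.23046736] [-2.84117682e-04  1.64640767e-01  9.86353276e-01 -7.43535165e-04]
```

View pics/top0b.png

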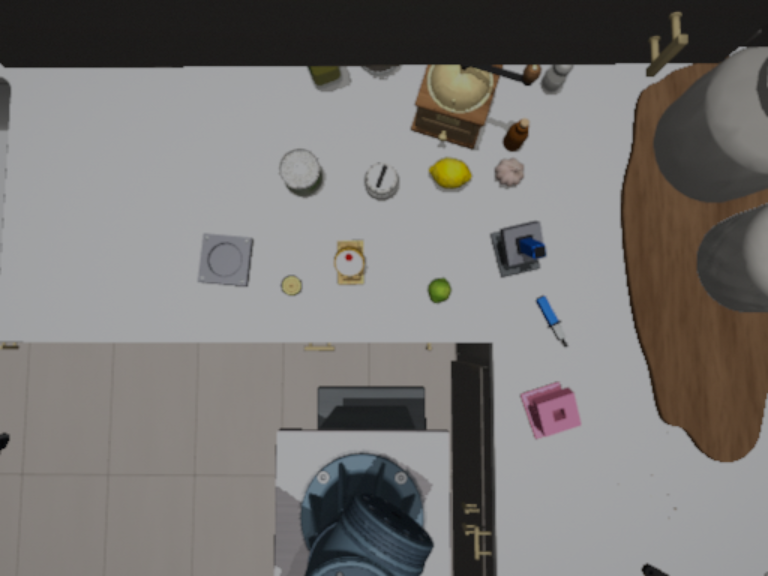

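View pics/scene0b.png

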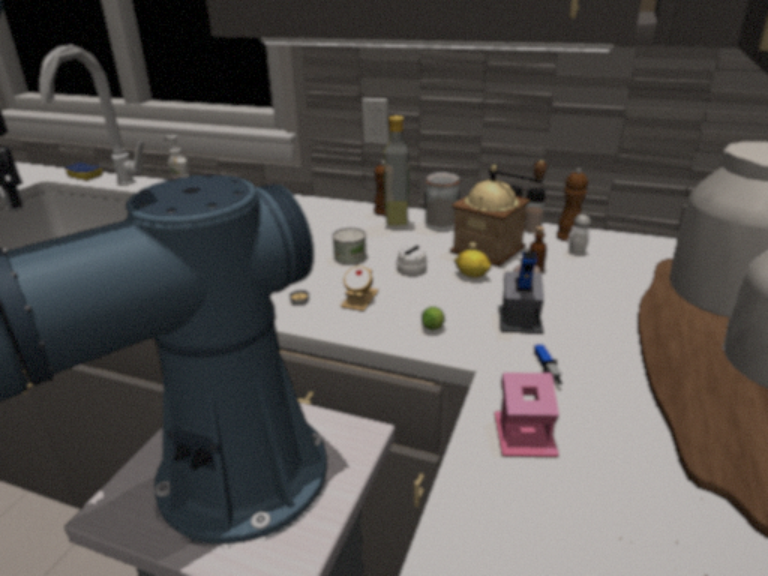

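The top view (768x576 scale) shows the nest at (226,260), the lid on its rest at (350,262) with the red spot at (349,257), and the tea light at (291,285). The lime is at (439,290), the grey holder with the blue gauge at (520,248), and the tin at (301,171). The decoys are the pink holder and the loose gauge. The arm isn't where I expected it, so I'll check the projection.

```bash
python3 - <<'E'
from h import *
np.set_printoptions(precision=4,suppress=True)
t=load('top0');s=load('scene0')
o=ctrl.get_obs();print(o['q'])
for c in(t,s):
    print(w2px(c,o['eef_pos'])*1.5, w2px(c,[0,0,0])*1.5, w2px(c,[0,0,.4])*1.5)
for n,u,v,z in[('nest',226,260,.014),('lid',350,262,.047),('spot',349,257,.05),('hold',520,248,.0),('hplate',521,245,.075),('ghead',533,245,.13),('tea',291,285,.015),('lime',439,290,.02),('lemon',451,172,.03),('tin',301,171,.058)]:
    p=px2w(t,u/1.5,v/1.5,z); print(n,p,w2px(s,p)*1.5)
c=snap('wrist','w0');print(c['origin'],c['attitude'],c['fx'],c['cx'],c['cy'])
i=cv2.resize(t['pixels'][130:240,125:385,::-1],None,fx=3,fy=3,interpolation=2)
cv2.imwrite('pics/tc.png',np.vstack([i,]))
E
```

```text
[ 1.0337  0.1815  1.6079 -0.      1.3538 -0.2063]
[-17.5506 427.3284] [361.3161 514.5068] [348.202  624.1217]
[  7.5064 210.8359] [242.5083 470.8413] [188.8116 180.8607]
nest [0.465  0.2553 0.014 ] [256.8783 275.0081]
lid [0.4563 0.0207 0.047 ] [358.1375 279.9928]
spot [0.465  0.0224 0.05  ] [358.9734 276.468 ]
hold [ 0.49   -0.2973  0.    ] [526.1488 320.2536]
hplate [ 0.4822 -0.2805  0.075 ] [520.03   285.1495]
ghead [ 0.4724 -0.2864  0.13  ] [525.6472 260.3087]
tea [0.4179 0.1322 0.015 ] [298.7709 294.6493]
lime [ 0.4083 -0.1422  0.02  ] [432.4835 319.1423]
lemon [ 0.6277 -0.1651  0.03  ] [472.6497 263.0921]
tin [0.6215 0.1102 0.058 ] [348.9454 235.1762]
[0.1252 0.5647 0.3726] [0.1064 0.8067 0.5765 0.0749] 273.70330903820263 252.93173686901096 187.17535616377197
```

View pics/tc.png

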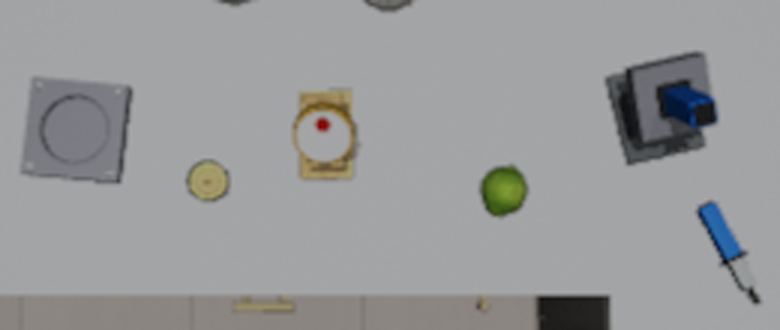

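```bash
cat >> h.py <<'E'
np.set_printoptions(precision=3,suppress=True)
def delta(p,z,y):
    "shift (50 mm units) and rotvec from measured pose to TCP p, tool z, tool y"
    o=ctrl.get_obs(); z=np.array(z,float);z/=np.linalg.norm(z);y=np.array(y,float);y-=z*(y@z);y/=np.linalg.norm(y)
    M=np.c_[np.cross(y,z),y,z]; rv=R.from_matrix(M@rot(o['eef_rot']).T).as_rotvec()
    d=(np.array(p)-o['eef_pos'])/.05; print('shift',d,'rv',rv,'len mm',50*np.linalg.norm(d),'deg',np.degrees(np.linalg.norm(rv)),'t',o['time_s']); return d,rv
E
python3 - <<'E'
from h import *
delta([.396,.02,.149],[.5,0,-.866],[0,1,0])
c=load('w0');print(rot(c['attitude'])[:,2],w2px(c,ctrl.get_obs()['eef_pos']))
E
```

```text
shift [  4.19  -10.469  -1.632] rv [-0.085 -0.519  0.323] len mm 569.7016883882368 deg 35.390050256286905 t 0.15
[ 0.244 -0.085 -0.966] [253.036 233.509]
```

>>> {"api": "move_arm", "payload": {
  "plan": [0.4,-1.1,0,0,0,0.1,0.9,-2.2,0,0,0,0.2,1.3,-3.3,0,0,0,0.32,1.7,-4.4,0,0,-0.15,0.32,2.1,-5.5,0,0,-0.3,0.32,2.6,-6.6,0,-0.04,-0.4,0.32,3.0,-7.7,-0.2,-0.08,-0.52,0.32,3.5,-8.8,-0.6,-0.085,-0.52,0.32,3.9,-9.8,-1.1,-0.085,-0.52,0.32,4.2,-10.5,-1.6,-0.085,-0.52,0.32],
  "grip": 85
}}

```text
time_s: 1.4
eef_pos: [0.3964, 0.0216, 0.1551]
eef_rot: [0.261, 0.001, 0.965, 0.0]
wrist_force: [2.1, 1.1, 0.4]
opening: 0.997
grasp_force: 0.0
```

```bash
python3 - <<'E'
from h import *
c=snap('wrist','w1'); cv2.imwrite('pics/w1b.png',cv2.resize(c['pixels'][:,:,::-1],None,fx=1.5,fy=1.5))
print(ctrl.get_obs()['eef_pos'])
E
```

```text
[0.396 0.015 0.151]
```

View pics/w1b.png

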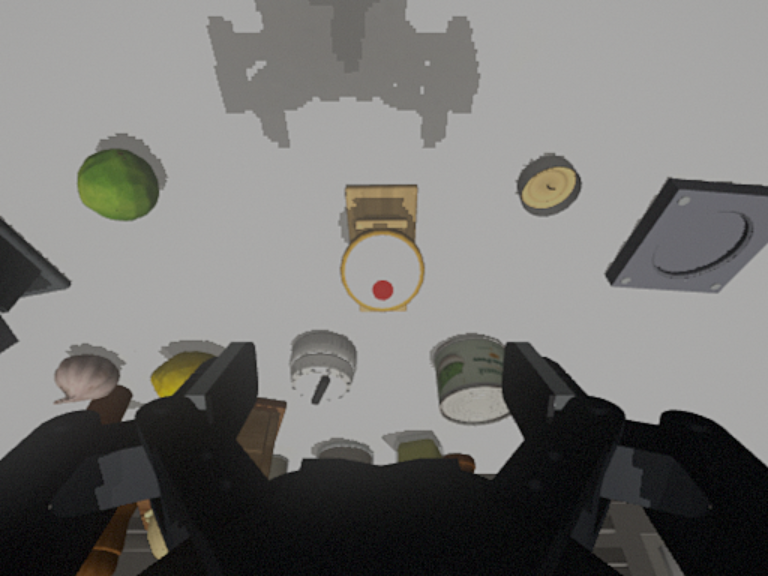

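The wrist view shows the lid ring centred at (382,270) and the spot at (382,290), straight up the slope, so yaw is about 0. Next I'll triangulate the spot and lid.

```bash
cat >> h.py <<'E'
def ray(c,u,v):
    d=rot(c['attitude'])@np.array([(u-c['cx'])/c['fx'],(v-c['cy'])/c['fy'],1.]); return np.array(c['origin']),d/np.linalg.norm(d)
def tri(rays):
    A=sum(np.eye(3)-np.outer(d,d) for o,d in rays); b=sum((np.eye(3)-np.outer(d,d))@o for o,d in rays)
    return np.linalg.solve(A,b)
def red(c,box=None):
    p=c['pixels'].astype(int); m=(p[...,0]>110)&(p[...,1]<70)&(p[...,2]<70)
    if box: k=np.zeros_like(m);k[box[1]:box[3],box[0]:box[2]]=1;m&=k
    v,u=np.nonzero(m); return u.mean(),v.mean(),len(u)
E
python3 - <<'E'
from h import *
t,s,w=load('top0'),load('scene0'),load('w1')
r=[red(t,(215,160,250,190)),red(s,(220,170,255,195)),red(w,(220,140,300,220))];print(r)
R3=[ray(c,a[0],a[1]) for c,a in zip((t,s,w),r)]
print('spot all',tri(R3),'top+wrist',tri([R3[0],R3[2]]),'s+w',tri(R3[1:]))
print('lid top', tri([ray(t,233,174.3),ray(w,382/1.5,270/1.5)]))
for z in(.047,.054): print(px2w(w,382/1.5,270/1.5,z))
o=ctrl.get_obs();print(rot(o['eef_rot']))
E
```

```text
[(np.float64(232.2), np.float64(171.0), 10), (np.float64(239.0), np.float64(181.5), 2), (np.float64(254.81967213114754), np.float64(192.85245901639345), 122)]
spot all [0.464 0.023 0.059] top+wrist [0.465 0.023 0.058] s+w [0.465 0.023 0.059]
lid top [0.457 0.022 0.048]
[0.458 0.023 0.047]
[0.451 0.023 0.054]
[[-0.866  0.01   0.5  ]
 [ 0.007  1.    -0.007]
 [-0.5   -0.003 -0.866]]
```

```bash
python3 - <<'E'
from h import *
print(ctrl.get_obs()['eef_pos'])
z=np.array([-.5,0,.866])
P=np.array([.461,.023,.040])
delta(P+.0055*z,-z,[0,1,0]); delta(P+.04*z,-z,[0,1,0])
E
```

```text
[0.396 0.015 0.151]
shift [ 1.244  0.167 -2.133] rv [0.003 0.001 0.01 ] len mm 123.74811221904329 deg 0.5884347830500393 t 1.45
shift [ 0.899  0.167 -1.536] rv [0.003 0.001 0.01 ] len mm 89.35802702715509 deg 0.5884347830500393 t 1.45
```

>>> {"api": "move_arm", "payload": {
  "plan": [0.3,0.05,-0.5,0,0,0,0.6,0.09,-1.0,0,0,0,0.9,0.09,-1.54,0,0,0,0.9,0.09,-1.54,0,0,0,0.9,0.09,-1.54,0,0,0]
}}

```text
time_s: 2.08
eef_pos: [0.44, 0.0286, 0.0775]
eef_rot: [0.259, 0.001, 0.966, 0.001]
wrist_force: [0.1, -0.9, 0.1]
opening: 0.994
grasp_force: 0.0
```

```bash
python3 - <<'E'
from h import *
c=snap('wrist','w2'); a=red(c,(200,100,320,330));print(a)
z=np.array([-.5,0,.866])
print('spot@.0585',px2w(c,a[0],a[1],.0585),'at .0598',px2w(c,a[0],a[1],.0598), 'tri',tri([ray(c,*a[:2]),ray(load('top0'),232.2,171)]))
P=np.array([.461,.023,.040]); delta(P+.0055*z,-z,[0,1,0])
i=cv2.resize(c['pixels'][:,:,::-1],None,fx=1.5,fy=1.5);cv2.imwrite('pics/w2b.png',i)
E
```

```text
(np.float64(244.97769516728624), np.float64(232.24163568773236), 269)
spot@.0585 [0.465 0.023 0.058] at .0598 [0.463 0.023 0.06 ] tri [0.465 0.023 0.059]
shift [ 0.355 -0.107 -0.672] rv [-0.002  0.002  0.001] len mm 38.347349756738446 deg 0.18638793477287202 t 2.125
```

View pics/w2b.png

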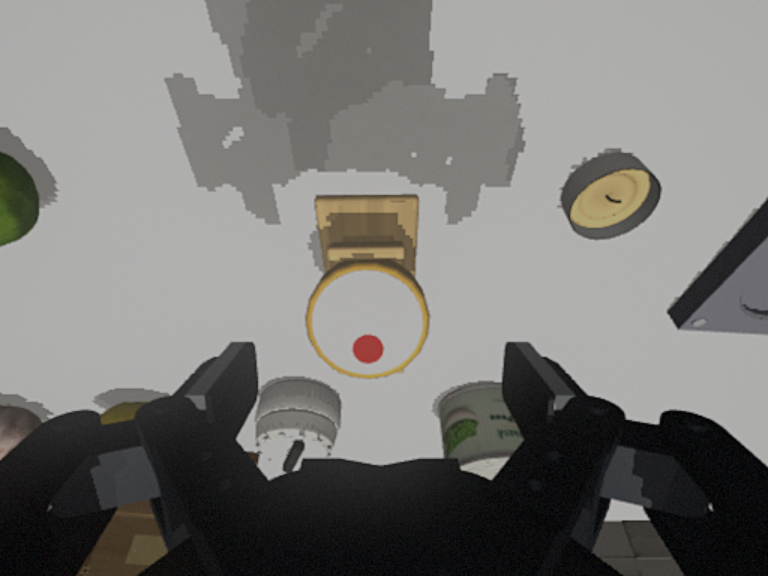

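The lid ring centre is at (367,320) and the finger midpoint at x=380, so the tool sits about 5 mm too far toward +y. That agrees with the measurement. I'll descend.

>>> {"api": "move_arm", "payload": {
  "plan": [0.0,-0.11,0,0,0,0,0.18,-0.11,-0.34,0,0,0,0.355,-0.11,-0.67,0,0,0,0.355,-0.11,-0.67,0,0,0,0.355,-0.11,-0.67,0,0,0]
}}

```text
time_s: 2.75
eef_pos: [0.4581, 0.0227, 0.0446]
eef_rot: [0.26, 0.001, 0.966, 0.001]
wrist_force: [-0.2, 0.2, -0.1]
opening: 0.996
grasp_force: 0.0
```

```bash
python3 - <<'E'
from h import *
z=np.array([-.5,0,.866])
P=np.array([.461,.023,.040]); delta(P+.0055*z,-z,[0,1,0]); print(ctrl.get_obs()['dq'])
E
```

```text
shift [0.002 0.006 0.004] rv [-0.003  0.001  0.001] len mm 0.3777090673732573 deg 0.1833480183446074 t 2.75
[ 0.004 -0.006 -0.     0.004 -0.006 -0.002]
```

>>> {"api": "move_arm", "payload": {
  "plan": [0,0,0,0,0,0,0,0,0,0,0,0,0,0,0,0,0,0,0,0,0,0,0,0,0,0,0,0,0,0,0,0,0,0,0,0,0,0,0,0,0,0,0,0,0,0,0,0],
  "grip": 40
}}

```text
time_s: 3.75
eef_pos: [0.4581, 0.0228, 0.0448]
eef_rot: [0.26, 0.001, 0.966, 0.001]
wrist_force: [-23.8, -2.2, 31.5]
opening: 0.613
grasp_force: 55.2
```

>>> {"api": "move_arm", "payload": {
  "plan": [-0.1,0,0.17,0,0,0,-0.3,0,0.52,0,0,0,-0.6,0,1.04,0,0,0,-1.0,0,1.73,0,0,0,-1.2,0,2.08,0,0,0,-1.2,0,2.08,0,0,0]
}}

```text
time_s: 4.5
eef_pos: [0.3988, 0.0223, 0.1495]
eef_rot: [0.261, 0.001, 0.965, 0.0]
wrist_force: [0.5, 0.4, -0.7]
opening: 0.605
grasp_force: 63.1
```

```bash
python3 - <<'E'
from h import *
c=snap('wrist','w3'); cv2.imwrite('pics/w3b.png',cv2.resize(c['pixels'][:,:,::-1],None,fx=1.5,fy=1.5))
t=snap('top','top1')
p=load('top0')['pixels']; i=cv2.resize(p[145:195,125:185,::-1],None,fx=8,fy=8,interpolation=2); cv2.imwrite('pics/nest.png',i)
o=ctrl.get_obs();print(o['eef_pos'],o['wrist_force'],o['opening'],red(c))
a=red(c,(150,150,350,384)); M=rot(o['eef_rot'])
# spot in tool frame, assuming on plane tool z = zc
for h in(.004,.012,.016):
    k,d=ray(c,a[0],a[1]); k=M.T@(k-o['eef_pos']); d=M.T@d; print(h,k+d*(-h-k[2])/d[2])
E
```

```text
[0.398 0.023 0.147] [-0.789  0.021 -0.611] 0.6038009965989449 (np.float64(253.36276849642005), np.float64(261.51073985680193), 419)
0.004 [-0.018 -0.    -0.004]
0.012 [-0.013 -0.    -0.012]
0.016 [-0.011 -0.    -0.016]
```

View pics/w3b.png

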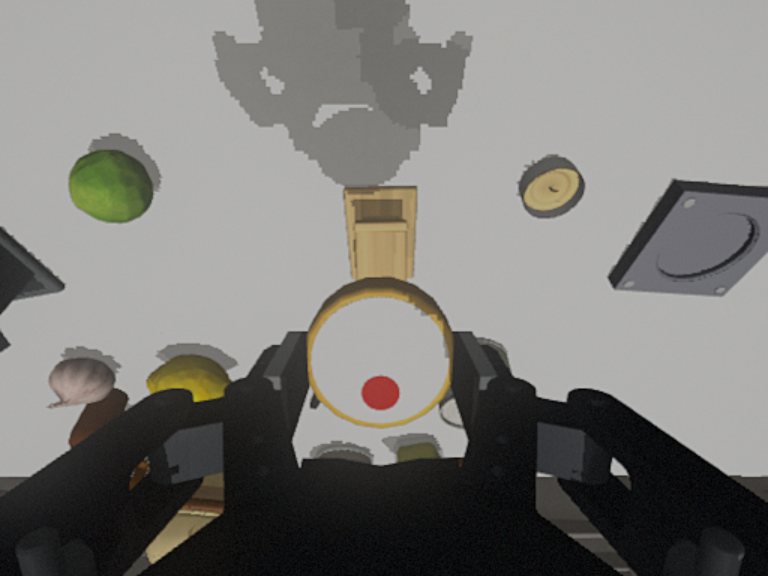

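>>> {"api": "move_arm", "payload": {
  "plan": [0.15,0.6,0,0,0.1,0,0.3,1.2,0,0,0.2,0,0.5,1.9,0,0,0.3,0,0.7,2.6,0,0,0.4,0,1.0,3.4,0,0,0.525,0,1.2,4.1,-0.3,0,0.525,0,1.34,4.6,-0.6,0,0.525,0,1.34,4.6,-0.8,0,0.525,0,1.34,4.6,-0.8,0,0.525,0,1.34,4.6,-0.8,0,0.525,0]
}}

```text
time_s: 5.85
eef_pos: [0.4648, 0.2521, 0.1074]
eef_rot: [-0.001, 0.002, 1.0, 0.001]
wrist_force: [0.7, -0.5, -0.2]
opening: 0.609
grasp_force: 63.1
```

```bash
python3 - <<'E'
from h import *
delta([.465,.2553,.03],[0,0,-1],[0,1,0])
c=snap('wrist','w4'); cv2.imwrite('pics/w4b.png',cv2.resize(c['pixels'][:,:,::-1],None,fx=1.5,fy=1.5))
s=snap('scene','scene1')
o=ctrl.get_obs();print(o['eef_pos'],o['opening'],w2px(c,[.465,.2553,.014])*1.5)
E
```

```text
shift [ 0.004  0.064 -1.548] rv [-0.002 -0.002  0.003] len mm 77.44139625748818 deg 0.2423226141449565 t 5.85
[0.465 0.252 0.108] 0.6031188461108118 [384.642 284.48 ]
```

View pics/w4b.png

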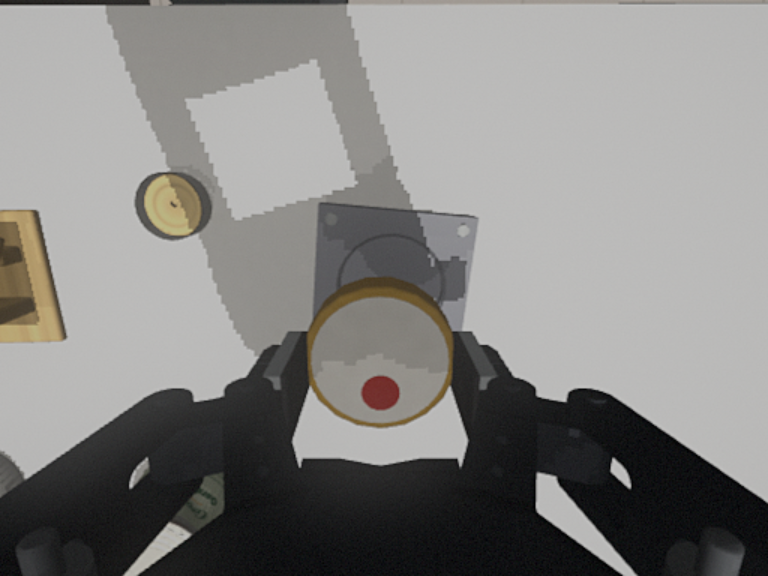

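```bash
python3 - <<'E'
from h import *
from scipy.optimize import least_squares
c=load('w4'); th=np.linspace(0,2*np.pi,361)
def ex(p):
    q=np.array([w2px(c,[p[0]+.031*np.cos(a),p[1]+.031*np.sin(a),.014]) for a in th])*1.5
    return np.array([q[:,0].min(),q[:,0].max(),q[:,1].min()])
r=least_squares(lambda p:ex(p)-[337,446,234],[.465,.255],diff_step=1e-3);print('nest from wrist',r.x,r.fun)
t=load('top0');print('top',px2w(t,150,173,.014),px2w(t,150.6,173.3,.014))
# corners of nest plate top, wrist
for u,v in((320,203),(477,217)): print(px2w(c,u/1.5,v/1.5,.014))
# lid pose in wrist: top circle fit (center in tool frame, tilt about y)
o=ctrl.get_obs();M=rot(o['eef_rot'])
def exl(p): # tool x,y,z, tilt
    e1=np.array([np.cos(p[3]),0,np.sin(p[3])])
    q=np.array([w2px(c,o['eef_pos']+M@(np.array(p[:3])+.028*(np.cos(a)*e1+np.sin(a)*np.array([0,1,0])))) for a in th])*1.5
    return np.r_[q[:,0].min(),q[:,0].max(),q[:,1].min(),q[:,1].max()]
r=least_squares(lambda p:exl(p)-[307,453,290,427],[0,0,-.01,0],diff_step=1e-3);print('lid top tool',r.x,r.fun)
a=red(c,(200,150,320,300));print(a)
e1=np.array([np.cos(r.x[3]),0,np.sin(r.x[3])]); print('spot pred',w2px(c,o['eef_pos']+M@(r.x[:3]-.012*e1)))
E
```

```text
nest from wrist [0.466 0.259] [ 2.425 -2.426 -0.154]
top [0.466 0.257 0.014] [0.465 0.255 0.014]
[0.417 0.219 0.014]
[0.425 0.308 0.014]
lid top tool [-0.005 -0.     0.003  0.051] [ 0.  0.  0. -0.]
(np.float64(253.27294685990339), np.float64(261.4951690821256), 414)
spot pred [253.299 259.924]
```

```bash
python3 - <<'E'
from h import *
from scipy.optimize import least_squares
c=load('w4'); th=np.linspace(0,2*np.pi,361)
o=ctrl.get_obs();M=rot(o['eef_rot'])
P=c['pixels'].astype(int)
# native profiles across the lid
print('row 238:',[(u,tuple(P[238,u])) for u in list(range(202,210))+list(range(297,306))])
print('col 253:',[(v,tuple(P[v,253])) for v in list(range(181,198))+list(range(280,288))])
print('spot row 261:',[(u,P[261,u,1]) for u in list(range(236,246))+list(range(262,272))])
E
```

```text
row 238: [(202, (np.int64(49), np.int64(47), np.int64(45))), (203, (np.int64(39), np.int64(40), np.int64(39))), (204, (np.int64(45), np.int64(44), np.int64(42))), (205, (np.int64(94), np.int64(74), np.int64(42))), (206, (np.int64(111), np.int64(89), np.int64(45))), (207, (np.int64(119), np.int64(108), np.int64(89))), (208, (np.int64(131), np.int64(127), np.int64(120))), (209, (np.int64(133), np.int64(131), np.int64(127))), (297, (np.int64(135), np.int64(130), np.int64(129))), (298, (np.int64(129), np.int64(124), np.int64(114))), (299, (np.int64(115), np.int64(98), np.int64(71))), (300, (np.int64(113), np.int64(90), np.int64(47))), (301, (np.int64(90), np.int64(73), np.int64(45))), (302, (np.int64(49), np.int64(42), np.int64(37))), (303, (np.int64(41), np.int64(40), np.int64(40))), (304, (np.int64(44), np.int64(41), np.int64(41))), (305, (np.int64(44), np.int64(39), np.int64(42)))]
col 253: [(181, (np.int64(75), np.int64(76), np.int64(77))), (182, (np.int64(76), np.int64(77), np.int64(79))), (183, (np.int64(80), np.int64(80), np.int64(86))), (184, (np.int64(74), np.int64(71), np.int64
[... 848 characters left out ...]
nt64(121), np.int64(94), np.int64(48))), (284, (np.int64(115), np.int64(96), np.int64(53))), (285, (np.int64(154), np.int64(148), np.int64(140))), (286, (np.int64(193), np.int64(193), np.int64(195))), (287, (np.int64(185), np.int64(185), np.int64(184)))]
spot row 261: [(236, np.int64(146)), (237, np.int64(145)), (238, np.int64(146)), (239, np.int64(151)), (240, np.int64(123)), (241, np.int64(64)), (242, np.int64(44)), (243, np.int64(49)), (244, np.int64(49)), (245, np.int64(51)), (262, np.int64(46)), (263, np.int64(46)), (264, np.int64(46)), (265, np.int64(36)), (266, np.int64(121)), (267, np.int64(150)), (268, np.int64(147)), (269, np.int64(146)), (270, np.int64(145)), (271, np.int64(144))]
```

```bash
python3 - <<'E'
from h import *
from scipy.optimize import least_squares
c=load('w4'); th=np.linspace(0,2*np.pi,721)
o=ctrl.get_obs();M=rot(o['eef_rot'])
def pr(p,r,off,h):
    e1=np.array([np.cos(p[3]),0,np.sin(p[3])]); n=np.array([np.sin(p[3]),0,-np.cos(p[3])])
    return np.array([w2px(c,o['eef_pos']+M@(np.array(p[:3])+off*e1+h*n+r*(np.cos(a)*e1+np.sin(a)*np.array([0,1,0])))) for a in th])
def f(p,free):
    r=p[4] if free else .028
    t=pr(p,r,0,0); b=pr(p,r,0,-.016); s=pr(p,.007,-.012,0)
    return np.r_[t[:,0].min()-204.7,t[:,0].max()-301.8,t[:,1].min()-190.7,t[:,1].max()-284.8,b[:,1].min()-184.4,s[:,0].min()-240.7,s[:,0].max()-265.9,s[:,1].mean()-261.5]
for free in(0,1):
    g=least_squares(lambda p:f(p,free),[0,0,-.005,0,.028],diff_step=1e-3);print(g.x,g.fun,g.cost)
for z in(-.0105,-.006,0):
    g=least_squares(lambda p:f([p[0],p[1],z,p[2]],0),[0,0,0],diff_step=1e-3);print(z,g.x,g.cost)
E
```

```text
[-0.003 -0.    -0.     0.059  0.028] [-1.182  1.265  0.558  0.259  1.157  0.312 -0.396 -1.944] 4.373807710328915
[ 0.003 -0.    -0.012  0.076  0.025] [-0.656  0.741  0.22  -0.394  0.903 -0.778  0.691 -0.694] 1.7819663967255335
-0.0105 [ 0.001 -0.    -0.074] 32.105513600657076
-0.006 [-0.001 -0.    -0.014] 13.067548817785728
0 [-0.003 -0.     0.06 ] 4.375044969129103
```

>>> {"api": "move_arm", "payload": {
  "plan": [-0.01,0.06,-0.4,0,0,0,-0.02,0.12,-0.8,0,0,0,-0.02,0.12,-1.2,0,0,0,-0.02,0.12,-1.45,0,0,0,-0.02,0.12,-1.45,0,0,0,-0.02,0.12,-1.45,0,0,0]
}}

```text
time_s: 6.7
eef_pos: [0.4646, 0.259, 0.036]
eef_rot: [0.0, 0.001, 1.0, 0.001]
wrist_force: [-0.0, -0.4, -0.5]
opening: 0.604
grasp_force: 63.1
```

```bash
python3 - <<'E'
from h import *
o=ctrl.get_obs();print(o['eef_pos'],o['wrist_force'])
c=snap('wrist','w5'); cv2.imwrite('pics/w5b.png',cv2.resize(c['pixels'][100:300,130:380,::-1],None,fx=3,fy=3,interpolation=2))
E
```

```text
[0.465 0.259 0.036] [-0.025 -0.36  -0.53 ]
```

View pics/w5b.png

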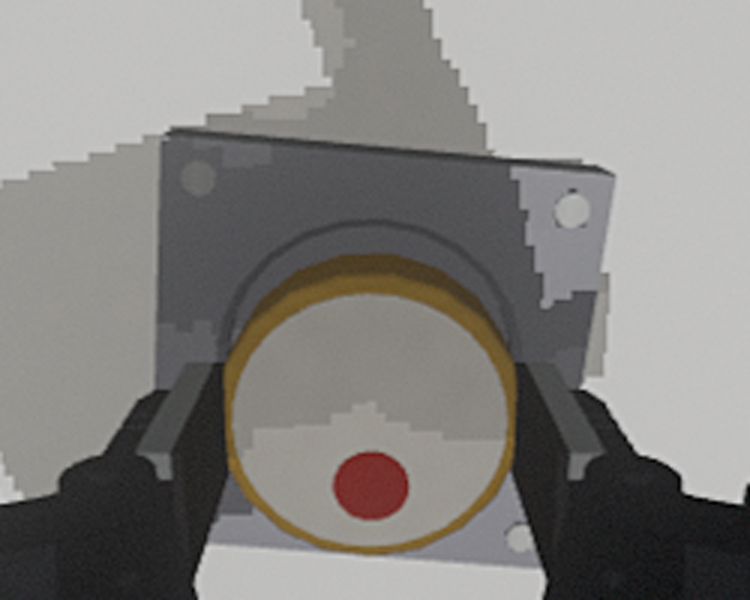

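```bash
python3 - <<'E'
from h import *
c=load('w5')
a,b,d=[px2w(c,u/3+130,v/3+100,.014) for u,v in((198,178),(519,537),(572,210))]
print(a,b,d,'centre',(a+b)/2)
q=px2w(c,370/3+130,220/3+100,.014);print('nest front',q)
E
```

```text
[0.426 0.225 0.014] [0.508 0.293 0.014] [0.433 0.3   0.014] centre [0.467 0.259 0.014]
nest front [0.435 0.259 0.014]
```

In the crop the nest circle is centred at u≈370 and the lid at u≈370, so they are aligned. I'll lower it gently.

>>> {"api": "move_arm", "payload": {
  "plan": [0,0,-0.06,0,0,0,0,0,-0.12,0,0,0,0,0,-0.18,0,0,0,0,0,-0.18,0,0,0]
}}

```text
time_s: 7.25
eef_pos: [0.4636, 0.2588, 0.0257]
eef_rot: [-0.001, 0.001, 1.0, 0.001]
wrist_force: [-0.4, 0.8, -0.4]
opening: 0.605
grasp_force: 63.1
```

>>> {"api": "move_arm", "payload": {
  "plan": [0,0,-0.03,0,0,0,0,0,-0.06,0,0,0,0,0,-0.06,0,0,0]
}}

```text
time_s: 7.62
eef_pos: [0.4638, 0.2588, 0.0229]
eef_rot: [-0.001, 0.001, 1.0, 0.001]
wrist_force: [0.4, -0.1, -0.6]
opening: 0.598
grasp_force: 63.1
```

>>> {"api": "move_arm", "payload": {
  "plan": [0,0,-0.03,0,0,0,0,0,-0.06,0,0,0,0,0,-0.06,0,0,0]
}}

```text
time_s: 8.0
eef_pos: [0.4638, 0.2588, 0.0199]
eef_rot: [-0.001, 0.001, 1.0, 0.001]
wrist_force: [0.4, 0.1, -0.9]
opening: 0.604
grasp_force: 63.1
```

>>> {"api": "move_arm", "payload": {
  "plan": [0,0,-0.03,0,0,0,0,0,-0.04,0,0,0,0,0,-0.04,0,0,0]
}}

```text
time_s: 8.38
eef_pos: [0.4639, 0.2589, 0.018]
eef_rot: [-0.001, 0.001, 1.0, 0.001]
wrist_force: [-1.2, -0.1, -0.5]
opening: 0.606
grasp_force: 63.1
```

>>> {"api": "move_arm", "payload": {
  "plan": [0,0,-0.03,0,0,0,0,0,-0.04,0,0,0,0,0,-0.04,0,0,0]
}}

```text
time_s: 8.75
eef_pos: [0.4638, 0.2589, 0.016]
eef_rot: [-0.001, 0.001, 1.0, 0.001]
wrist_force: [-0.1, -0.2, -0.6]
opening: 0.609
grasp_force: 63.1
```

>>> {"api": "move_arm", "payload": {
  "plan": [0,0,-0.02,0,0,0,0,0,-0.03,0,0,0,0,0,-0.03,0,0,0]
}}

```text
time_s: 9.12
eef_pos: [0.464, 0.2589, 0.0154]
eef_rot: [-0.001, 0.001, 1.0, 0.001]
wrist_force: [-2.2, -1.2, 7.6]
opening: 0.602
grasp_force: 64.2
```

>>> {"api": "move_arm", "payload": {
  "plan": [0,0,0,0,0,0,0,0,0,0,0,0,0,0,0,0,0,0,0,0,0,0,0,0,0,0,0,0,0,0],
  "grip": 75
}}

```text
time_s: 9.75
eef_pos: [0.4639, 0.2589, 0.0145]
eef_rot: [-0.001, 0.001, 1.0, 0.001]
wrist_force: [0.4, 0.3, -0.1]
opening: 0.879
grasp_force: 0.0
```

>>> {"api": "move_arm", "payload": {
  "plan": [0,0,0.2,0,0,0,0,0,0.6,0,0,0,0,0,1.4,0,0,0,0,0,2.0,0,0,0,0,0,2.0,0,0,0]
}}

```text
time_s: 10.38
eef_pos: [0.4662, 0.2596, 0.118]
eef_rot: [0.002, 0.001, 1.0, 0.002]
wrist_force: [-0.3, -0.7, -0.2]
opening: 0.878
grasp_force: 0.0
```

```bash
python3 - <<'E'
from h import *
from scipy.optimize import least_squares
o=ctrl.get_obs();print(o['eef_pos'],o['wrist_force'],o['time_s'])
c=snap('wrist','w6'); cv2.imwrite('pics/w6b.png',cv2.resize(c['pixels'][120:320,130:380,::-1],None,fx=3,fy=3,interpolation=2))
a=red(c,(150,100,350,384));print(a,px2w(c,a[0],a[1],.024))
t=load('top1');g=t['pixels'][145:215,325:385,::-1]
cv2.imwrite('pics/hold.png',cv2.resize(g,None,fx=8,fy=8,interpolation=2))
E
```

```text
[0.466 0.26  0.118] [-0.32  -0.691 -0.163] 10.375
(np.float64(251.75), np.float64(200.0), 8) [0.477 0.259 0.024]
```

View pics/w6b.png

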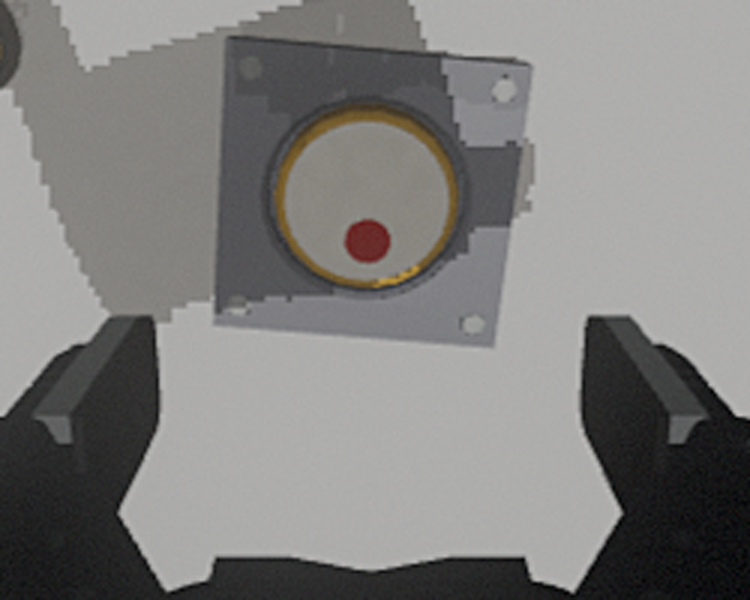

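The lid sits flat and centred in the nest: ring centre at (367,195) in the crop, concentric with the nest, spot at (367,241). Next, the gauge.

>>> {"api": "move_arm", "payload": {
  "plan": [0,-1.1,0.7,0,0,0,0,-2.2,1.4,0,0,0,0,-3.3,2.0,0,0,0,0,-4.4,2.5,0,0,0,0,-5.5,2.5,0,0,0,0,-6.6,2.5,0,0,0,0,-7.7,2.5,0,0,0,0,-8.8,2.5,0,0,0,0,-9.9,2.5,0,0,0,0,-11,2.5,0,0,0],
  "grip": 85
}}

```text
time_s: 11.68
eef_pos: [0.4631, -0.2925, 0.2381]
eef_rot: [-0.001, 0.002, 1.0, 0.002]
wrist_force: [1.3, 0.1, 0.7]
opening: 0.993
grasp_force: 0.0
```

>>> {"api": "move_arm", "payload": {
  "plan": [0,0,0,0,0,0,0,0,0,0,0,0,0,0,0,0,0,0]
}}

```text
time_s: 12.05
eef_pos: [0.4639, -0.2896, 0.239]
eef_rot: [-0.001, 0.001, 1.0, 0.001]
wrist_force: [-0.6, -0.2, 0.9]
opening: 0.996
grasp_force: 0.0
```

```bash
python3 - <<'E'
from h import *
c=snap('wrist','w7'); o=ctrl.get_obs();print(o['eef_pos'],rot(o['eef_rot']))
for n in('w7','top0','top1','scene0','scene1'):
    c=load(n);h=cv2.cvtColor(c['pixels'],cv2.COLOR_RGB2HSV); m=((h[...,0]>105)&(h[...,0]<125)&(h[...,1]>130)&(h[...,2]>40)).astype(np.uint8)
    k,l,s,ce=cv2.connectedComponentsWithStats(m); print(n,[(tuple(s[i]),ce[i]) for i in range(1,k) if s[i,4]>15])
E
```

```text
[ 0.464 -0.29   0.239] [[-1.     0.001 -0.002]
 [ 0.001  1.     0.002]
 [ 0.002  0.002 -1.   ]]
w7 [((np.int32(197), np.int32(70), np.int32(31), np.int32(44), np.int32(492)), array([212.102,  92.327])), ((np.int32(238), np.int32(171), np.int32(27), np.int32(28), np.int32(129)), array([252.186, 185.721]))]
top0 [((np.int32(346), np.int32(158), np.int32(17), np.int32(15), np.int32(141)), array([352.851, 164.007])), ((np.int32(358), np.int32(198), np.int32(14), np.int32(19), np.int32(84)), array([364.44 , 206.405]))]
top1 [((np.int32(346), np.int32(158), np.int32(17), np.int32(15), np.int32(140)), array([352.829, 163.993])), ((np.int32(360), np.int32(198), np.int32(12), np.int32(19), np.int32(53)), array([365.717, 207.623]))]
scene0 [((np.int32(346), np.int32(172), np.int32(11), np.int32(20), np.int32(98)), array([350.173, 182.48 ])), ((np.int32(357), np.int32(231), np.int32(11), np.int32(11), np.int32(74)), array([361.554, 235.973]))]
scene1 [((np.int32(349), np.int32(172), np.int32(8), np.int32(5), np.int32(33)), array([352.364, 173.697])), ((np.int32(346), np.int32(178), np.int32(8), np.int32(14), np.int32(74)), array([349.378, 186.297])), ((np.int32(357), np.int32(230), np.int32(11), np.int32(12), np.int32(74)), array([361.554, 235.797]))]
```

```bash
python3 - <<'E'
from h import *
c=load('w7');t=load('top0');s=load('scene0')
def cr(c,x,y,w,h,W,H): return cv2.resize(c['pixels'][y:y+h,x:x+w,::-1],(W,H),interpolation=cv2.INTER_CUBIC)
a=cr(c,190,120,120,120,480,480)
b=cr(t,328,142,40,40,320,320); d=cr(s,330,165,35,35,320,280)
cv2.imwrite('pics/g.png',np.hstack([np.vstack([a,np.zeros((120,480,3),np.uint8)]),np.vstack([b,d])]))
E
```

```text
(no output)
```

View pics/g.png

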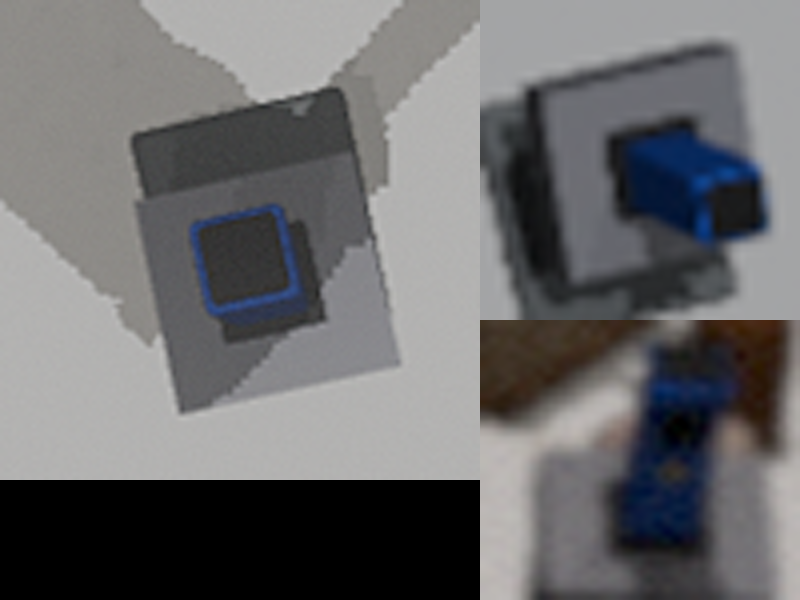

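```bash
cat > fit.py <<'E'
from h import *
from scipy.optimize import least_squares
def axes(psi,tl=np.radians(20)):
    z=np.array([-np.sin(tl)*np.cos(psi),-np.sin(tl)*np.sin(psi),np.cos(tl)]); y=np.array([-np.sin(psi),np.cos(psi),0]); return np.cross(y,z),y,z
def box(m,psi,s,h,tl=np.radians(20)):
    x,y,z=axes(psi,tl); return [m+(s-.060)*z+a*h*x+b*h*y for a,b in((1,1),(1,-1),(-1,-1),(-1,1))]
w,t=load('w7'),load('top0')
W=lambda P:np.array(P)/4+[190,120]
T=lambda P:(np.array(P)-[480,0])/8+[328,142]
obs=[(w,'p',W([(135,203),(352,150),(400,363),(182,412)])),(w,'h',W([(188,214),(283,202),(303,298),(208,320)])),(t,'h',T([(697,178),(752,160),(770,230),(703,246)])),(t,'p',T([(537,85),(735,43),(752,245),(570,290)]))]
def res(p,use,tl=np.radians(20)):
    m=np.array([p[0],p[1],.075]); r=[]
    for c,k,o in use:
        b=np.array([w2px(c,q) for q in (box(m,p[2],.060,.0325,tl) if k=='p' else box(m,p[2],.135,.011,tl))])
        ang=lambda P:P[np.argsort(np.arctan2(*(P-P.mean(0)).T[::-1]))]
        a=ang(b);q=ang(o); q=min((np.roll(q,i,0) for i in range(4)),key=lambda Q:((Q-a)**2).sum())
        r.append((a-q).ravel())
    return np.concatenate(r)
if __name__=='__main__':
    for ps in range(0,360,45):
        g=least_squares(res,[.482,-.28,np.radians(ps)],args=(obs,),diff_step=1e-4)
        print(ps,g.x[:2],np.degrees(g.x[2])%360,g.cost)
    E=[]
    best=min((least_squares(res,[.482,-.28,np.radians(ps)],args=(obs,),diff_step=1e-4) for ps in range(0,360,30)),key=lambda g:g.cost)
    print(best.x,best.fun.reshape(-1,2))
    b2=least_squares(res,best.x,args=(obs[:2],),diff_step=1e-4);print('wrist only',b2.x,b2.cost)
    print(axes(best.x[2]))
E
python3 fit.py
```

```text
0 [ 0.484 -0.285] 13.049520730676438 7.325876525571708
45 [ 0.484 -0.285] 13.049521766681492 7.325876525590946
90 [ 0.468 -0.273] 94.81600488122794 1399.729293138516
135 [ 0.468 -0.273] 94.8168573115724 1399.729294066236
180 [ 0.455 -0.291] 190.61946939940756 2951.834682271644
225 [ 0.455 -0.291] 190.62295168759755 2951.8347001668612
270 [ 0.475 -0.303] 289.93648207468334 1490.413932787997
315 [ 0.475 -0.303] 289.9384483032047 1490.413941662588
[ 0.484 -0.285  0.228] [[-0.021 -1.202]
 [-0.297 -0.382]
 [ 0.335  1.051]
 [-0.342  0.851]
 [-0.298  1.736]
 [-0.063 -0.744]
 [ 0.326 -0.665]
 [-0.144 -0.758]
 [-1.147 -0.083]
 [ 0.81   0.139]
 [-0.209  0.098]
 [-0.611  0.113]
 [-0.012  0.692]
 [-0.467  0.367]
 [ 0.815 -0.946]
 [-0.32  -1.086]]
wrist only [ 0.484 -0.285  0.229] 4.249825167281265
(array([0.915, 0.212, 0.342]), array([-0.226,  0.974,  0.   ]), array([-0.333, -0.077,  0.94 ]))
```

The fit is good (sub-pixel residuals): hole mouth at (0.484,-0.285,0.075), leaning toward the robot with yaw 0.228.

```bash
python3 - <<'E'
from fit import *
m=np.array([.484,-.285,.075]);x,y,z=axes(.228)
delta(m+.11*z,-z,y);delta(m+.026*z,-z,y)
E
```

```text
shift [-0.334 -0.077 -1.219] rv [ 0.037 -0.35   0.226] len mm 63.307790786136685 deg 23.95135584318095 t 12.1
shift [ 0.226  0.053 -2.798] rv [ 0.037 -0.35   0.226] len mm 140.3644770957897 deg 23.95135584318095 t 12.1
```

>>> {"api": "move_arm", "payload": {
  "plan": [-0.1,0,0,0.01,-0.12,0.08,-0.2,0,0,0.025,-0.24,0.16,-0.33,-0.08,-0.4,0.037,-0.35,0.226,-0.33,-0.08,-0.8,0.037,-0.35,0.226,-0.33,-0.08,-1.22,0.037,-0.35,0.226,-0.33,-0.08,-1.22,0.037,-0.35,0.226,-0.33,-0.08,-1.22,0.037,-0.35,0.226]
}}

```text
time_s: 12.98
eef_pos: [0.448, -0.2949, 0.1795]
eef_rot: [0.173, -0.112, 0.978, 0.019]
wrist_force: [-0.6, 0.3, -0.1]
opening: 0.997
grasp_force: 0.0
```

```bash
python3 - <<'E'
from fit import *
m=np.array([.484,-.285,.075]);x,y,z=axes(.228)
c=snap('wrist','w8')
# check: predicted cap vs dark-blue blob
h=cv2.cvtColor(c['pixels'],cv2.COLOR_RGB2HSV);M=((h[...,0]>105)&(h[...,0]<125)&(h[...,1]>130)&(h[...,2]>40)).astype(np.uint8)
k,l,s,ce=cv2.connectedComponentsWithStats(M);print([(s[i].tolist(),ce[i]) for i in range(1,k) if s[i,4]>40])
print(np.array([w2px(c,q) for q in box(m,.228,.135,.011)]),np.array([w2px(c,q) for q in box(m,.228,.065,.011)]))
delta(m+.026*z,-z,y)
E
```

```text
[([205, 0, 34, 64, 1204], array([222.342,  30.046])), ([239, 195, 31, 29, 218], array([253.991, 204.275]))]
[[270.997 225.622]
 [239.543 225.591]
 [239.143 195.464]
 [271.564 195.491]] [[266.411 196.397]
 [243.165 196.377]
 [242.953 173.631]
 [266.723 173.648]]
shift [ 0.545  0.164 -1.608] rv [0.002 0.002 0.001] len mm 85.26812104744957 deg 0.16297210263725356 t 13.025
```

The predicted cap box (239–271, 195–225) matches the seen blob (239–270, 195–224). I'll descend and grip.

>>> {"api": "move_arm", "payload": {
  "plan": [0.14,0.04,-0.4,0,0,0,0.27,0.08,-0.8,0,0,0,0.41,0.12,-1.2,0,0,0,0.545,0.16,-1.61,0,0,0,0.545,0.16,-1.61,0,0,0,0.545,0.16,-1.61,0,0,0]
}}

```text
time_s: 13.78
eef_pos: [0.4752, -0.2877, 0.0993]
eef_rot: [0.173, -0.111, 0.978, 0.019]
wrist_force: [0.3, 0.3, 0.1]
opening: 0.989
grasp_force: 0.0
```

>>> {"api": "move_arm", "payload": {
  "plan": [0,0,0,0,0,0,0,0,0,0,0,0,0,0,0,0,0,0,0,0,0,0,0,0,0,0,0,0,0,0,0,0,0,0,0,0,0,0,0,0,0,0,0,0,0,0,0,0],
  "grip": 10
}}

```text
time_s: 14.78
eef_pos: [0.4747, -0.2873, 0.0984]
eef_rot: [0.173, -0.111, 0.978, 0.019]
wrist_force: [-4.0, 0.7, 5.1]
opening: 0.249
grasp_force: 58.8
```

```bash
python3 - <<'E'
from fit import *
m=np.array([.484,-.285,.075]);x,y,z=axes(.228)
delta(m+.026*z,-z,y);print(ctrl.get_obs()['wrist_force'],(m+.075*z-(m))/.05)
E
```

```text
shift [0.013 0.006 0.02 ] rv [0.001 0.001 0.002] len mm 1.2462820471983878 deg 0.13203451792987206 t 14.775
[-4.05   0.667  5.115] [-0.5   -0.116  1.41 ]
```

>>> {"api": "move_arm", "payload": {
  "plan": [-0.1,-0.023,0.28,0,0,0,-0.2,-0.046,0.56,0,0,0,-0.3,-0.07,0.85,0,0,0,-0.4,-0.093,1.13,0,0,0,-0.5,-0.116,1.41,0,0,0,-0.6,-0.14,1.69,0,0,0,-0.7,-0.16,1.97,0,0,0,-0.7,-0.16,2.4,0,0,0,-0.7,-0.16,2.4,0,0,0]
}}

```text
time_s: 15.9
eef_pos: [0.4402, -0.2963, 0.2202]
eef_rot: [0.174, -0.111, 0.978, 0.018]
wrist_force: [0.6, 0.1, -1.6]
opening: 0.248
grasp_force: 59.8
```

```bash
python3 - <<'E'
from h import *
o=ctrl.get_obs();print(o['eef_pos'],o['wrist_force'],o['opening'],o['time_s'])
delta([.4775,.2595,.190],[0,0,-1],[-.226,.974,0]); delta([.4775,.2595,.190],[0,0,-1],[0,1,0])
c=load('w6');print('spot',px2w(c,367.5/3+130,241/3+120,.024))
c=snap('wrist','w9')
h=cv2.cvtColor(c['pixels'],cv2.COLOR_RGB2HSV);M=((h[...,0]>105)&(h[...,0]<125)&(h[...,1]>130)&(h[...,2]>40)).astype(np.uint8)
k,l,s,ce=cv2.connectedComponentsWithStats(M);print([(s[i].tolist(),ce[i]) for i in range(1,k) if s[i,4]>40])
E
```

```text
[ 0.44  -0.296  0.22 ] [ 0.566  0.112 -1.605] 0.2481963629630739 15.9
shift [ 0.746 11.115 -0.604] rv [-0.075  0.343  0.002] len mm 557.8349482271042 deg 20.12448935186327 t 15.9
shift [ 0.746 11.115 -0.604] rv [-0.036  0.35  -0.224] len mm 557.8349482271042 deg 23.908588502161827 t 15.9
spot [0.477 0.259 0.024]
[([212, 4, 29, 60, 921], array([226.417,  33.597])), ([246, 222, 20, 11, 64], array([255.891, 229.297])), ([225, 229, 57, 78, 1280], array([254.826, 266.564]))]
```

>>> {"api": "move_arm", "payload": {
  "plan": [0.05,1.1,0,-0.015,0.07,0,0.1,2.2,0,-0.03,0.14,0,0.2,3.3,0,-0.045,0.21,0,0.3,4.4,0,-0.06,0.28,0,0.4,5.5,0,-0.075,0.343,0,0.5,6.6,0,-0.075,0.343,0,0.6,7.7,0,-0.075,0.343,0,0.7,8.8,0,-0.075,0.343,0,0.75,9.9,0,-0.075,0.343,0,0.75,11.1,0,-0.075,0.343,0]
}}

```text
time_s: 17.2
eef_pos: [0.4765, 0.2615, 0.2168]
eef_rot: [-0.002, -0.112, 0.994, 0.001]
wrist_force: [1.6, -0.6, -0.5]
opening: 0.252
grasp_force: 59.6
```

>>> {"api": "move_arm", "payload": {
  "plan": [0,0,-0.3,0,0,0,0,0,-0.6,0,0,0,0,0,-1.0,0,0,0,0,0,-1.4,0,0,0,0,0,-1.4,0,0,0,0,0,-1.4,0,0,0]
}}

```text
time_s: 17.95
eef_pos: [0.4775, 0.259, 0.1482]
eef_rot: [-0.001, -0.112, 0.994, 0.002]
wrist_force: [0.2, 0.1, -2.0]
opening: 0.252
grasp_force: 59.8
```

```bash
python3 - <<'E'
from h import *
o=ctrl.get_obs();print(o['eef_pos'],o['wrist_force'],o['opening'],o['time_s'])
delta([.4775,.259,.120],[0,0,-1],[-.226,.974,0])
c=snap('wrist','w10'); a=red(c,(150,60,350,384)); print('spot',a, px2w(c,a[0],a[1],.024))
M=rot(o['eef_rot']); e=o['eef_pos']
for s in(.085,.0,-.02,): print(s,w2px(c,e+M@[0,0,s]))
# where do black foot/collar pixels lie? darkness along expected axis
g=cv2.cvtColor(c['pixels'],cv2.COLOR_RGB2GRAY)
for s in(.02,.03,.05,.06,.07,.08,.083):
    q=w2px(c,e+M@[0,0,s]);r=int(round(q[1]));print(s,q.round(1),g[r,int(q[0])-24:int(q[0])+25:2])
E
```

```text
[0.477 0.259 0.148] [ 0.157  0.142 -2.044] 0.25170172194457296 17.95
shift [ 0.    -0.    -0.564] rv [-0.003 -0.002  0.004] len mm 28.218576322751197 deg 0.305318938890497 t 17.95
spot (np.float64(252.9296875), np.float64(180.5625), 128) [0.477 0.259 0.024]
0.085 [253.119 191.951]
0.0 [253.177 233.501]
-0.02 [253.201 250.64 ]
0.02 [253.2 220.2] [74 42 47 55 57 54 53 49 48 50 49 49 52 46 48 53 52 50 56 51 53 50 43 38
 80]
0.03 [253.2 214.6] [162  40  46  55  55  53  55  54  51  54  50  52  52  53  52  50  56  54
  54  56  53  53  44  27 177]
0.05 [253.1 205. ] [127  48  47  49  46  45  45  43  43  44  41  44  44  44  43  43  42  45
  43  46  45  45  47  40 138]
0.06 [253.1 200.8] [ 76  48  48  50  47  47  43  45  48  40  44  46  45  46  45  47  45  47
  46  49  46  49  49  46 131]
0.07 [253.1 197. ] [96 74 73 72 69 76 59 57 57 57 59 56 58 60 62 60 58 63 61 65 72 74 73 80
 90]
0.08 [253.1 193.6] [95 96 98 95 87 77 70 75 75 74 73 72 76 74 77 76 74 76 68 69 73 88 92 97
 90]
0.083 [253.1 192.6] [97 96 96 87 84 66 69 73 72 73 74 74 73 74 75 74 74 70 85 88 66 83 88 91
 93]
```

```bash
python3 - <<'E'
from h import *
o=ctrl.get_obs();c=load('w10');M=rot(o['eef_rot']);e=o['eef_pos']
for n,x,s in(('collar low edge +x',.015,.0248),('collar up edge +x',.015,.0198),('handle@collar',.011,.0198),('shank end',.009,.0628),('shank top',.009,.0248),('foot',.004,.0848)):
    print(n,w2px(c,e+M@[x,0,s]))
print([(v,c['pixels'][v,253].tolist()) for v in range(168,240,1)])
E
```

```text
collar low edge +x [253.566 196.109]
collar up edge +x [253.581 198.449]
handle@collar [253.574 204.606]
shank end [253.467 189.366]
shank top [253.556 205.084]
foot [253.423 188.192]
[(168, [156, 153, 146]), (169, [157, 154, 147]), (170, [157, 155, 148]), (171, [159, 156, 150]), (172, [156, 156, 151]), (173, [156, 153, 146]), (174, [141, 112, 106]), (175, [115, 30, 30]), (176, [118, 42, 39]), (177, [121, 47, 46]), (178, [124, 49, 48]), (179, [121, 49, 42]), (180, [120, 45, 44]), (181, [123, 51, 48]), (182, [118, 42, 41]), (183, [119, 45, 43]), (184, [121, 47, 43]), (185, [116, 42, 39]), (186, [116, 34, 32]), (187, [130, 84, 80]), (188, [146, 132, 127]), (189, [100, 102, 97]), (190, [44, 44, 43]), (191, [74, 76, 73]), (192, [75, 75, 74]), (193, [73, 74, 72]), (194, [76, 77, 75]), (195, [73, 73, 73]), (196, [75, 77, 74]), (197, [60, 57, 56]), (198, [38, 38, 39]), (199, [45, 41, 43]), (200, [45, 44, 46]), (201, [45, 45, 45]), (202, [47, 41, 43]), (203, [46, 45, 42]), (204, [44, 41, 41]), (205, [45, 44, 44]), (206, [46, 52, 68]), (207, [38, 51, 87]), (208, [39, 52, 85]), (209, [46, 56, 87]), (210, [43, 55, 85]), (211, [40, 51, 85]), (212, [40, 54, 85]), (213, [41, 53, 86]), (214, [37, 50, 84]), (215, [40, 52, 84]), (216, [42, 54, 85]), (217, [39, 50, 85]), (218, [42, 53, 86]), (219, [37, 51, 83]), (220, [38, 52, 86]), (221, [44, 55, 82]), (222, [78, 74, 47]), (223, [105, 89, 31]), (224, [100, 87, 36]), (225, [94, 81, 31]), (226, [119, 101, 29]), (227, [150, 129, 29]), (228, [105, 95, 61]), (229, [23, 42, 91]), (230, [33, 47, 82]), (231, [37, 51, 87]), (232, [35, 47, 83]), (233, [38, 46, 65]), (234, [33, 34, 29]), (235, [36, 35, 36]), (236, [32, 32, 32]), (237, [34, 35, 36]), (238, [30, 29, 33]), (239, [31, 34, 35])]
```

Edges line up within about 1 px, so the gauge is upright in the grip and over the spot, which is fully visible at (253,181). I'll lower it.

>>> {"api": "move_arm", "payload": {
  "plan": [0,0,-0.25,0,0,0,0,0,-0.5,0,0,0,0,0,-0.7,0,0,0,0,0,-0.76,0,0,0,0,0,-0.76,0,0,0,0,0,-0.76,0,0,0]
}}

```text
time_s: 18.75
eef_pos: [0.4775, 0.26, 0.1105]
eef_rot: [-0.0, -0.113, 0.994, 0.002]
wrist_force: [-0.6, 0.2, -1.3]
opening: 0.248
grasp_force: 59.9
```

>>> {"api": "move_arm", "payload": {
  "plan": [0,0,-0.02,0,0,0,0,0,-0.04,0,0,0,0,0,-0.06,0,0,0,0,0,-0.06,0,0,0,0,0,-0.06,0,0,0]
}}

```text
time_s: 19.38
eef_pos: [0.4774, 0.2599, 0.1073]
eef_rot: [-0.001, -0.112, 0.994, 0.002]
wrist_force: [0.5, -0.1, -0.9]
opening: 0.25
grasp_force: 59.9
```

>>> {"api": "move_arm", "payload": {
  "plan": [0,0,-0.02,0,0,0,0,0,-0.04,0,0,0,0,0,-0.04,0,0,0,0,0,-0.04,0,0,0]
}}

```text
time_s: 19.88
eef_pos: [0.4773, 0.2599, 0.1052]
eef_rot: [-0.001, -0.112, 0.994, 0.002]
wrist_force: [0.7, 1.3, 1.3]
opening: 0.252
grasp_force: 60.0
```

>>> {"api": "move_arm", "payload": {
  "plan": [0,0,-0.02,0,0,0,0,0,-0.04,0,0,0,0,0,-0.04,0,0,0,0,0,-0.04,0,0,0]
}}

```text
time_s: 20.38
eef_pos: [0.4773, 0.26, 0.1032]
eef_rot: [-0.001, -0.112, 0.994, 0.002]
wrist_force: [-0.0, 0.6, 1.2]
opening: 0.247
grasp_force: 60.1
```

```bash
python3 - <<'E'
from h import *
F=[]
for i in range(12): c=ctrl.camera('wrist'); F.append(ctrl.get_obs()['wrist_force'][2])
o=ctrl.get_obs();print(np.mean(F),np.std(F),o['eef_pos'],o['time_s'])
np.savez('pics/w11.npz',**{k:np.array(v) for k,v in c.items()})
print([(v,c['pixels'][v,253].tolist()) for v in range(165,212,1)])
M=rot(o['eef_rot']);e=o['eef_pos']; print([w2px(c,e+M@[.009,0,s]) for s in(.0628,.0248)],w2px(c,[.477,.259,.024]))
E
```

```text
1.5313222466645262 0.43490521767852625 [0.477 0.26  0.103] 20.975
[(165, [142, 139, 133]), (166, [141, 138, 131]), (167, [142, 139, 134]), (168, [143, 140, 134]), (169, [141, 140, 133]), (170, [142, 140, 134]), (171, [142, 137, 133]), (172, [143, 139, 135]), (173, [139, 138, 132]), (174, [140, 137, 131]), (175, [141, 140, 134]), (176, [142, 138, 133]), (177, [142, 138, 132]), (178, [142, 141, 134]), (179, [142, 139, 133]), (180, [141, 139, 133]), (181, [144, 142, 135]), (182, [140, 137, 132]), (183, [141, 140, 133]), (184, [144, 146, 139]), (185, [134, 130, 123]), (186, [108, 40, 32]), (187, [108, 38, 39]), (188, [108, 40, 35]), (189, [111, 39, 39]), (190, [103, 55, 49]), (191, [67, 77, 76]), (192, [73, 75, 75]), (193, [76, 78, 76]), (194, [72, 71, 71]), (195, [75, 75, 74]), (196, [73, 71, 72]), (197, [58, 54, 56]), (198, [33, 33, 32]), (199, [36, 32, 35]), (200, [41, 39, 37]), (201, [42, 42, 40]), (202, [41, 43, 39]), (203, [43, 44, 44]), (204, [49, 45, 45]), (205, [44, 43, 40]), (206, [41, 45, 65]), (207, [36, 49, 87]), (208, [37, 50, 86]), (209, [35, 48, 84]), (210, [39, 52, 86]), (211, [34, 50, 83])]
[array([253.144, 188.667]), array([253.17 , 204.267])] [251.82  193.423]
```

```bash
python3 -c "
from h import *
print(ctrl.hand_in())"
```

```text
the job is handed in; nothing more can be done
None
```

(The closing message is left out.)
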